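# Empty the polishing drum, then fit its axle clip

### The job

Tip the tumbler's drum by its handle until all five polishing stones have fallen into the catch tray, and swing it back fully upright. Then take the circlip pliers out of their stand, squeeze them to their stop so that the clip on their tips is spread wide, slide the clip over the free end of the axle stub until it is level with the groove, and finish there still holding: pliers upright, clip spread and centred around the axle without touching it. Do not disturb the other things on the bench.

Things in the scene. Friction and masses are not known exactly. Their poses are not given: they have to be found in the camera images.
- machine: Fixed grey tumbler frame: base 250 x 130 x 8 mm, two upright cheeks 50 mm wide, 120 mm high, outer faces at own y = +-56 mm. Origin on the bench straight below the axle; own z up, own y along the level axle, 105 mm above the bench. The drum hangs between the cheeks, handle on the own +x side, tray below it and towards own -x. Stub on the -y side. Yaw varies.
- groove (a point): Centre of the ring groove in the axle stub, on the axle's centre line, 105 mm above the bench, 72 mm from the machine's origin along its own -y, 26 mm inward from the stub's free end. Groove 8 mm wide, 20 mm in diameter. Axes as the machine's.
- drum (a joint): Tilt of the aluminium cup-shaped drum on its axle, rad. 0: upright, mouth up, at a stop; grows to 2.45 (stop) as the mouth swings to own -x and down over the tray, the handle going from +x over the top. Easy hinge, bottom-heavy: let go upright, it rests at its stop. Cup 72 mm across the mouth, 56 at the foot, 70 tall, axle 45 mm above its underside. From 2.35 rad all stones slide out.
- drum_bar (a point): Middle of the drum's handle: a round bar 12 mm thick, 72 mm long, parallel to the axle, 95 mm from the axle's centre line, at axle height on the own +x side while the drum is upright, with 50 mm of free space between bar and cup, the cup's rim 25 mm higher than the bar. It turns with the drum, and may turn in the fingers while the gripper keeps pointing down.
- stub_end (a point): Centre of the free end of the plain steel axle stub, 98 mm from the machine's axle middle along own -y. The stub is 26 mm in diameter (the last 4 mm taper to 18) and sticks 42 mm out of the cheek; at the +y cheek there is only a 10 mm boss.
- tray_in (a point): Centre of the inner floor of the open aluminium catch tray, fixed on the machine, 11 mm above the bench, 40 mm from the axle towards own -x. Inside 154 mm (own x) x 82 mm (own y), walls 21 mm high. Axes as the machine's.
- piece0: White ceramic polishing stone, a cylinder 14 mm in diameter and 14 mm tall, about 12 g, at first in the drum. Origin at the centre of one end face.
- piece1: White ceramic polishing stone, a cylinder 14 mm in diameter and 14 mm tall, about 12 g, at first in the drum. Origin at the centre of one end face.
- piece2: White ceramic polishing stone, a cylinder 14 mm in diameter and 14 mm tall, about 12 g, at first in the drum. Origin at the centre of one end face.
- piece3: White ceramic polishing stone, a cylinder 14 mm in diameter and 14 mm tall, about 12 g, at first in the drum. Origin at the centre of one end face.
- piece4: White ceramic polishing stone, a cylinder 14 mm in diameter and 14 mm tall, about 12 g, at first in the drum. Origin at the centre of one end face.
- stand: Fixed wooden pliers stand: base 70 x 90 x 10 mm with four upright posts, tops 98 mm above the bench (lips 106 mm), within own x +-14 mm, y +-31 mm. Origin on the bench below the middle. The pliers' cross-plates rest on the posts, the clip hangs between them; they lift straight up.
- pliers: Circlip pliers, 0.2 kg, upright in the stand, handles up, the open dark spring clip fixed on their two tips (it stays on). Origin: centre of the clip, 40 mm above the bench at the start. Own z up to the handles, x the clip's axis, y the squeeze direction; alike after a half turn about z. Cross-plates (20 x 50 mm, underside z = 58 mm) rest on the stand. Handles z = 104 to 170 mm.
- pliers_grip (a point): Point to grip the pliers: midway between the black handles, 140 mm above the clip's centre. Here they measure 56 mm over their outer faces (along own y) when free, 66 mm at the top, and 32 mm squeezed to the stop, outer faces then parallel and upright; 12 mm thick along x. Squeezing takes about 9 N here; pressing harder on the stop does no harm. Axes as the pliers'.
- clip (a point): Centre of the clip (the pliers' origin). Clip 4 mm thick along x; inside width 22 mm when free (too narrow for the axle), a round 34 mm opening about this point when fully spread; its gap is at the top, between the tips. Axes as the pliers'.
- spread (a joint): Swing of each pliers lever, rad: 0 free, about 0.175 squeezed to the stop with the clip fully spread (up to 0.2 if pressed hard); springs back when let go.
- screwdriver: Loose screwdriver with wooden handle lying on the bench, a bystander.
- brush: Loose wooden brush lying on the bench, a bystander.
- jar: Loose amber glass jar 48 mm across, 60 mm tall, a bystander.
- tin: Loose brass tin 48 mm across, 45 mm tall, a bystander.
- bench_block: Loose steel bench block 60 x 60 x 22 mm, a bystander.
- loupe: Loose black eye loupe 36 mm across, 24 mm tall, a bystander.
Mind the look-alikes: they are no part of the job. Of the things like the pliers, leave any that is orange; of the rest the smaller one is meant.

How it is judged:
On the way, in this order (a step that is already met when the one before it is completed fails the run):
1. all five stones lie in the catch tray (x of piece0 in the frame of tray_in between -0.082 and 0.082 m and y of piece0 in the frame of tray_in between -0.045 and 0.045 m and z of piece0 in the frame of tray_in between -0.005 and 0.036 m and x of piece1 in the frame of tray_in between -0.082 and 0.082 m and y of piece1 in the frame of tray_in between -0.045 and 0.045 m and z of piece1 in the frame of tray_in between -0.005 and 0.036 m and x of piece2 in the frame of tray_in between -0.082 and 0.082 m and y of piece2 in the frame of tray_in between -0.045 and 0.045 m and z of piece2 in the frame of tray_in between -0.005 and 0.036 m and x of piece3 in the frame of tray_in between -0.082 and 0.082 m and y of piece3 in the frame of tray_in between -0.045 and 0.045 m and z of piece3 in the frame of tray_in between -0.005 and 0.036 m and x of piece4 in the frame of tray_in between -0.082 and 0.082 m and y of piece4 in the frame of tray_in between -0.045 and 0.045 m and z of piece4 in the frame of tray_in between -0.005 and 0.036 m), for 0.2 s.
2. the drum is upright again, the stones still in the tray (all of step 1 and value of joint drum below 0.12 rad), for 0.2 s.
3. the pliers are lifted out of the stand by the fingers, clip spread (z of pliers in the frame of stand above 0.09 m and contact force between the fingers and pliers above 4 N and value of joint spread above 0.145 rad), for 0.2 s.
At the end, for the whole second after the job is handed in: Stones in the tray, drum upright within 0.12 rad; pliers held by the fingers (4 N or more), upright within 0.12 rad, still; lever swing over 0.145 rad; clip within 3.5 mm of the groove along the axle, 5.5 mm overall, 0.12 rad of its axis, touching the machine with under 1 N (all of step 2 and value of joint spread above 0.145 rad and y of clip in the frame of groove between -0.0035 and 0.0035 m and distance between clip and groove below 0.0055 m and angle between the x axis of clip and the y axis of groove, either way round below 0.12 rad and angle between pliers's own z axis and vertical below 0.12 rad and contact force between pliers and machine below 1 N and contact force between the fingers and pliers above 4 N and linear speed of pliers below 0.02 m/s); the arm keeps its last pose, push and grip.
It fails at once if a bystander is pushed more than 30 mm (distance of any of screwdriver, brush, jar, tin, bench_block, loupe from where it was at the start of the episode above 0.03 m).
It also fails if it takes over 59 s, if anything falls off the work surface, if the arm or the gripper's body presses on something with over 40 N, if the wrist force passes 120 N, or if a joint passes its speed limit or range.

### The arm

A 6-joint arm with a two-finger parallel gripper is mounted at the origin on the work surface. World frame = base frame: x ahead of the robot, y to its left, z up, the work surface at z = 0. Lengths are in m, angles in rad, forces in N, time in s.
With the tool pointing down it reaches from about 0.225 to 0.875 m from the base axis. Payload 3.4 kg.
Tool frame: the origin (TCP) lies between the finger pads; the fingertips stand 11 mm ahead of it and the grasp point (between the pads) lies 8 mm behind it; z points along the fingers, y is the line along which they close (so a half turn about z gives the same grasp; the last joint's range is limited). The gripper opens to 85 mm and grips with 20 to 120 N. Pads are 22 mm wide; open, the fingers measure 114 mm over their backs; the gripper's body (76 mm by 85 mm) begins 54 mm behind the grasp point. The pads swing forward as they close: fully open they stand 13 mm farther back than shut.
Start: joints at [-1.357, 0.276, 1.505, -0, 1.361, -0.121], TCP at [0.189, -0.543, 0.242] pointing down, gripper open.
Joint ranges: [-2.89, 2.89], [-0.75, 2.08], [0.22, 2.7], [-1.18, 4.32], [0.11, 2.71], [-2.7, 2.7]. Speed limits (rad/s): [2.57, 2.57, 3.14, 3.14, 3.14, 3.14].

### API

Orientations are given as a unit quaternion [w, x, y, z].
In Python, from rig import manip, imaging gives the robot as it stands. The module is installed in compiled form; this text tells all that it offers.
- The arm moves only by the tool jog_arm, never from a script. Its argument "deltas" is one flat list of numbers, 7 for each row, row after row: the turn, a rotation vector about the world's x, y, z in degrees, then the shift along the world's x, y, z in mm, then the opening, from 0 (shut) to 1 (fully open). In form: [ax, ay, az, tx, ty, tz, gripper, ax, ay, az, tx, ty, tz, gripper, ...]. A call has 1 to 20 rows; each row is the pose to reach, as a shift and turn from the pose commanded when the call began; what a row does not reach only later rows make up. A row lasts 1/10 s, in which the tool goes at most 50 mm and 8.59 degrees, less where a joint would pass 70% of its speed; a pose out of reach is approached as far as the arm can. A call with a gripper value outside its range is refused whole. The fingers move at their own pace and stop on an object; "grip_force" is the grip in N (left out, the last holds). Time passes only in rows, so rows that repeat a pose let the fingers close. It gives the time, the measured TCP pose, the force, the opening and the grip force at its end, in the units of the state.
- manip.get_state(): the state, without advancing time (a new reading comes with each control period).
- imaging.get_image(name): name is "scene" or "top" or "wrist"; returns the picture (384x512x3 uint8, blue, green, red); there is no depth.
- imaging.calibration(name): a dict with "mtx" (3x3 intrinsics, pixels), "cam_to_world" (4x4, takes a point from camera to world coordinates). Camera axes: x right, y down, z forward; pixel columns grow to the right and rows downward; lengths in m; the calibration is good to about 2 mm. A picture is of the moment at which its call begins: read the wrist's pose just before it. calibration takes no time and is no camera call; for the wrist camera it gives the pose at the moment of the call.
- manip.sign_off(): hands the job in; it is judged then, once.
The state is a dict: "clock": time; "qpos": joint angles; "qd": joint speeds; "effort": joint torques, N m; "position": TCP position; "ee_rot": TCP orientation; "contact_force": force on the tool from outside, world axes, zero at the start; "moment": the same for the moment, N m; "width": finger opening in m; "gripper_force": force on a finger pad.
Only numpy, scipy, OpenCV 4.12 (cv2) and the standard library are available. Lean on these libraries where they do the work, as an engineer would, in place of code of your own. Each camera call takes 0.05 s, during which the arm holds its last target. There are 200 camera calls.

## Working session

There is one attempt and no reset: what is moved stays moved. The work goes in short steps, Python scripts to look and compute and a tool call to move; the robot and the scene stay as the last step left them, time stands still between calls to the robot, and variables do not carry over. Pictures are saved under pics/ and viewed, at most 14 in all, crops included, and the job is handed in when it is done.

Besides the shell and the picture viewer there is one more tool, called after ">>>" as name(argument=value, ...) on one line, values as JSON. jog_arm: Moves the arm, as the interface text tells. Its arguments: {"type":"object","properties":{"deltas":{"type":"array"},"grip_force":{"type":"number"}},"required":["deltas"]}

```bash
mkdir -p pics
cat > h.py <<'E'
import numpy as np, cv2
from rig import manip, imaging
def ray(name,u,v,C=None):
    C=C or imaging.calibration(name); K=C["mtx"];T=np.array(C["cam_to_world"])
    d=T[:3,:3]@np.linalg.inv(K)@np.array([u,v,1.]); return T[:3,3],d
def onz(name,u,v,z,C=None):
    o,d=ray(name,u,v,C); return o+d*(z-o[2])/d[2]
def proj(name,P,C=None):
    C=C or imaging.calibration(name); T=np.linalg.inv(np.array(C["cam_to_world"]))
    p=T[:3,:3]@np.array(P,float)+T[:3,3]; q=np.array(C["mtx"])@p; return q[:2]/q[2]
E
python3 - <<'E'
from h import *
s=manip.get_state();print(s)
a=imaging.get_image("scene");b=imaging.get_image("top")
cv2.imwrite("pics/scene.png",a);cv2.imwrite("pics/top.png",b)
cv2.imwrite("pics/scene2.png",cv2.resize(a,(800,600),interpolation=cv2.INTER_CUBIC))
cv2.imwrite("pics/top2.png",cv2.resize(b,(800,600),interpolation=cv2.INTER_CUBIC))
for n in("scene","top"):
    C=imaging.calibration(n);print(n,C["mtx"],np.round(C["cam_to_world"],3))
E
```

```text
{'clock': 0.0, 'qpos': array([-1.35694745e+00,  2.76580865e-01,  1.50613433e+00, -5.39533535e-06,
        1.36068301e+00, -1.20971916e-01]), 'qd': array([-1.42105176e-03, -1.43770384e-03, -1.72143417e-04,  1.03290220e-03,
       -8.59280449e-04,  4.79739977e-05]), 'effort': array([-1.16181658e-03, -4.16779768e+01, -2.45805073e+01, -1.03706673e-04,
        1.11132808e-02,  5.86927541e-06]), 'position': array([ 0.18884538, -0.54256975,  0.24144726]), 'ee_rot': array([-9.01680504e-04,  9.86019081e-01,  1.66629999e-01, -4.45434742e-05]), 'contact_force': array([-0.12784021, -0.4861705 , -0.02313781]), 'moment': array([ 0.02013603, -0.08553729, -0.0031901 ]), 'gripper_force': 0.0, 'width': 0.08532060070305922}
scene [[374.54725043   0.         255.41847462]
 [  0.         374.54725043 184.62511726]
 [  0.           0.           1.        ]] [[-0.619  0.527 -0.583  1.271]
 [ 0.786  0.431 -0.444  0.521]
 [ 0.017 -0.733 -0.68   1.127]
 [ 0.     0.     0.     1.   ]]
top [[440.88329879   0.         257.92515231]
 [  0.         440.88329879 190.25164061]
 [  0.           0.           1.        ]] [[-0.005 -0.997  0.08   0.34 ]
 [-1.     0.006  0.006 -0.132]
 [-0.006 -0.08  -0.997  1.45 ]
 [ 0.     0.     0.     1.   ]]
```

View pics/scene2.png

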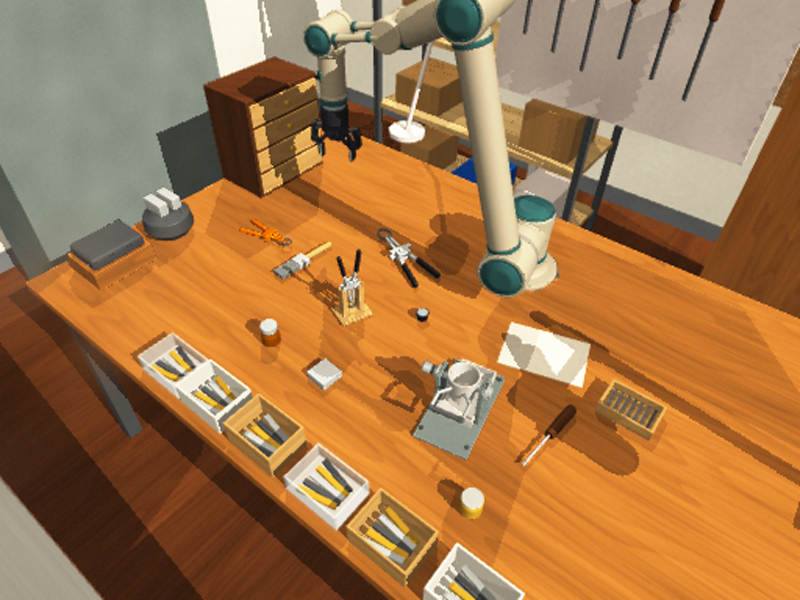

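View pics/top2.png

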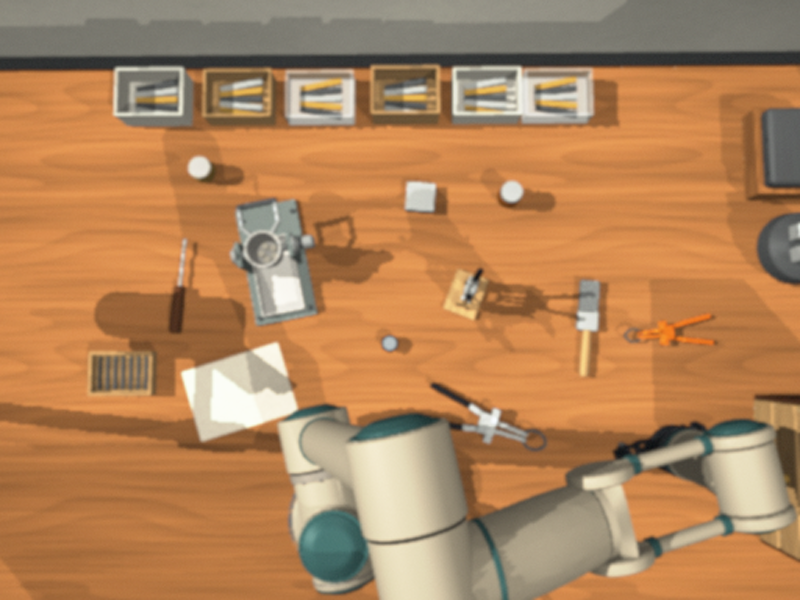

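Scene: the upright black-handled pliers in the stand sit at scene (350,285) / top (470,288). The look-alikes are larger lying pliers at scene (408,258) / top (485,420) and orange ones at scene (265,233) / top (670,332). I choose the ones in the stand. The machine is at scene (460,405) / top (270,255), with the stub at top (305,242).

Run:
```python
from h import *
a=cv2.imread("pics/scene.png");b=cv2.imread("pics/top.png")
# crops: top machine (140..215,120..215) stand(270..330,160..215)
def cr(i,x0,y0,w,h):return cv2.resize(i[y0:y0+h,x0:x0+w],(400,300),interpolation=cv2.INTER_CUBIC)
m=np.vstack([np.hstack([cr(b,120,122,120,90),cr(b,270,160,64,48)]),np.hstack([cr(a,250,215,92,69),cr(a,190,150,80,60)])])
cv2.imwrite("pics/crops.png",m)
```

```text
(no output)
```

View pics/crops.png

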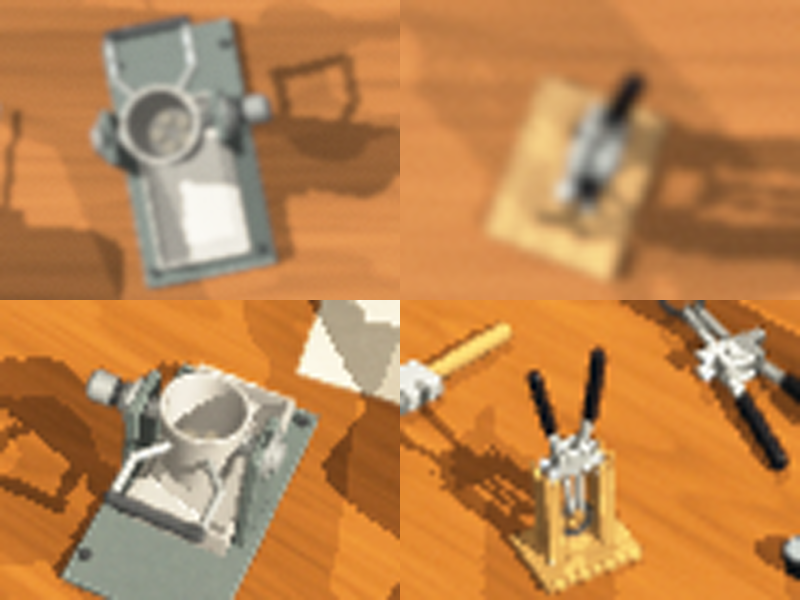

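Run:
```python
from h import *
t=lambda u,v:(120+u/3.333-.5+.15,122+v/3.333-.5+.15)
s=lambda u,v:(250+u/4.348-.4,215+(v-300)/4.348-.4)
t2=lambda u,v:(270+(u-400)/6.25-.4,160+v/6.25-.4)
s2=lambda u,v:(190+(u-400)/5-.4,150+(v-300)/5-.4)
cs=[onz("top",*t(*p),.008)[:2] for p in[(105,32),(237,20),(275,262),(148,288)]]
print(np.round(cs,4));print([np.linalg.norm(cs[i]-cs[(i+1)%4]) for i in range(4)]);print("basecentre",np.mean(cs,0))
e=cs[0]+cs[1]-cs[2]-cs[3];print("yaw",np.degrees(np.arctan2(e[1],e[0])))
e2=cs[0]+cs[3]-cs[1]-cs[2];print("yaw(y)",np.degrees(np.arctan2(-e2[0],e2[1])))
for n,p in dict(barL=(108,38),barR=(190,22),stub=(268,108)).items():print(n,onz("top",*t(*p),.105))
for n,p in dict(barL=(203,537),barR=(112,497),stub=(98,385)).items():print(n,onz("scene",*s(*p),.105))
cs=[onz("top",*t2(*p),.010)[:2] for p in[(548,75),(665,120),(612,280),(488,232)]]
print(np.round(cs,4));print([np.linalg.norm(cs[i]-cs[(i+1)%4]) for i in range(4)]);print("standc",np.mean(cs,0))
for i in range(2):
  e=cs[i]-cs[i+1]+cs[3-i if i==0 else 0]*0; print(np.degrees(np.arctan2(e[1],e[0])))
print("tips",onz("scene",*s2(537,378),.205),onz("scene",*s2(598,353),.205),onz("top",*t2(632,85),.205),onz("top",*t2(590,190),.205))
```

```text
[[0.6541 0.2296]
 [0.6654 0.098 ]
 [0.4237 0.059 ]
 [0.3988 0.1837]]
[np.float64(0.13203918759589575), np.float64(0.24483170998397308), np.float64(0.12718104443507838), np.float64(0.2594044299078376)]
basecentre [0.53551651 0.1425724 ]
yaw 9.705990471876223
yaw(y) 8.03052955638868
barL [0.62732854 0.20238467 0.105     ]
barR [0.64191186 0.12626471 0.105     ]
stub [0.56073806 0.05327717 0.105     ]
barL [0.62650518 0.20448479 0.105     ]
barR [0.63996647 0.1305993  0.105     ]
stub [0.5584611  0.05742635 0.105     ]
[[ 0.5162 -0.2404]
 [ 0.4921 -0.3015]
 [ 0.4082 -0.2726]
 [ 0.4337 -0.2081]]
[np.float64(0.06569126594708691), np.float64(0.08871307261996679), np.float64(0.06936438414286357), np.float64(0.08862377110410426)]
standc [ 0.46255873 -0.25566165]
68.44471968430067
-19.02906169359977
tips [ 0.48761474 -0.26232588  0.205     ] [ 0.43528762 -0.24624339  0.205     ] [ 0.48756404 -0.26385477  0.205     ] [ 0.43982741 -0.24417733  0.205     ]
```

Run:
```python
from h import *
from scipy.spatial.transform import Rotation as R
s=manip.get_state();C=imaging.calibration("wrist");T=np.array(C["cam_to_world"])
q=s["ee_rot"];M=np.eye(4);M[:3,:3]=R.from_quat([q[1],q[2],q[3],q[0]]).as_matrix();M[:3,3]=s["position"]
print(C["mtx"],np.round(np.linalg.inv(M)@T,4))
```

```text
[[315.04415091   0.         251.70500326]
 [  0.         315.04415091 191.76119103]
 [  0.           0.           1.        ]] [[-3.000e-04 -9.559e-01 -2.935e-01  7.410e-02]
 [ 1.000e+00 -1.000e-04 -9.000e-04  7.000e-04]
 [ 8.000e-04 -2.935e-01  9.559e-01 -1.312e-01]
 [ 0.000e+00  0.000e+00  0.000e+00  1.000e+00]]
```

>>> jog_arm(deltas=[0,0,51,266,288,88,1,0,0,51,266,288,88,1,0,0,51,266,288,88,1,0,0,51,266,288,88,1,0,0,51,266,288,88,1,0,0,51,266,288,88,1,0,0,51,266,288,88,1,0,0,51,266,288,88,1,0,0,51,266,288,88,1,0,0,51,266,288,88,1,0,0,51,266,288,88,1])

```text
clock: 1.2
position: [0.4541, -0.2556, 0.3296]
ee_rot: [-0.0, 0.818, 0.575, -0.001]
contact_force: [-0.5, -1.1, 0.7]
width: 0.0853
gripper_force: 0.0
```

Run:
```python
from h import *
import pickle
s=manip.get_state();C=imaging.calibration("wrist");a=imaging.get_image("wrist")
pickle.dump((s,C),open("w1.pkl","wb"));print(s["clock"],s["position"],s["ee_rot"],s["qd"].round(3))
cv2.imwrite("pics/w1.png",a)
for P in [(.4876,-.263,.205),(.437,-.245,.205)]:print(proj("wrist",P,C))
```

```text
1.2 [ 0.45408229 -0.25558381  0.32964774] [-4.91934287e-04  8.18373274e-01  5.74686439e-01 -6.62026246e-04] [-0.023  0.     0.003  0.004 -0.     0.001]
[292.76297828 181.41748552]
[228.91560711 181.70693366]
```

View pics/w1.png

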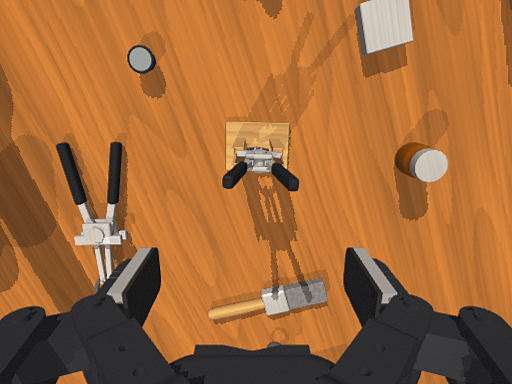

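The picture shows the pliers' handle tops at about (229,184) and (293,186), nearly level. The larger pliers are at left (97,200). The jar is at (425,162).

Run:
```python
from h import *
import pickle
s,C=pickle.load(open("w1.pkl","rb"));a=cv2.imread("pics/w1.png")
m=((a.max(2)<60)*255).astype(np.uint8);m[:,:200]=0;m[:150]=0;m[215:]=0;m[:,320:]=0
n,l,st,c=cv2.connectedComponentsWithStats(m)
for i in range(1,n):
  if st[i,4]>40:
    ys,xs=np.where(l==i);print(st[i],c[i]); r=cv2.minAreaRect(np.c_[xs,ys].astype(np.float32));print(r)
    # top-end: lowest rows
    for z in(.21,):
      p=cv2.boxPoints(r);print([ (np.round(q),np.round(onz("wrist",*q,z,C),4)) for q in p])
# stand base corners: wood light colour
h=cv2.cvtColor(a,cv2.COLOR_BGR2HSV);print(h[127,232],h[110,232],h[135,285])
w=cv2.inRange(a,np.array([70,140,180]),np.array([150,220,255]));print([tuple(x) for x in [a[127,240],a[110,240],a[127,280]]])
ys,xs=np.where(w[110:200,210:310]);print(len(xs), xs.min()+210,xs.max()+210,ys.min()+110,ys.max()+110)
```

```text
[223 162  24  27 369] [234.34146341 174.9403794 ]
((234.75003051757812, 174.75001525878906), (13.435027122497559, 32.52690887451172), 45.0)
[(array([219., 182.], dtype=float32), array([ 0.4298, -0.2408,  0.21  ])), (array([242., 159.], dtype=float32), array([ 0.4544, -0.2292,  0.21  ])), (array([251., 168.], dtype=float32), array([ 0.4589, -0.2392,  0.21  ])), (array([228., 191.], dtype=float32), array([ 0.4342, -0.2511,  0.21  ]))]
[272 163  27  28 420] [284.9452381 176.9047619]
((285.0, 176.5), (34.64822769165039, 13.435027122497559), 45.0)
[(array([268., 169.], dtype=float32), array([ 0.4716, -0.2447,  0.21  ])), (array([278., 160.], dtype=float32), array([ 0.4814, -0.2398,  0.21  ])), (array([302., 184.], dtype=float32), array([ 0.4939, -0.2662,  0.21  ])), (array([292., 194.], dtype=float32), array([ 0.4841, -0.2714,  0.21  ]))]
[ 18 140 234] [ 14 185 209] [ 16 143 200]
[(np.uint8(107), np.uint8(186), np.uint8(237)), (np.uint8(55), np.uint8(130), np.uint8(215)), (np.uint8(89), np.uint8(157), np.uint8(212))]
1742 226 288 122 169
```

>>> jog_arm(deltas=[0,0,29,146,406,-30,0.6,0,0,29,146,406,-30,0.6,0,0,29,146,406,-30,0.6,0,0,29,146,406,-30,0.6,0,0,29,146,406,-30,0.6,0,0,29,146,406,-30,0.6,0,0,29,146,406,-30,0.6,0,0,29,146,406,-30,0.6,0,0,29,146,406,-30,0.6,0,0,29,146,406,-30,0.6,0,0,29,146,406,-30,0.6], grip_force=30)

```text
clock: 2.35
position: [0.6009, 0.1496, 0.2993]
ee_rot: [-0.0, 0.649, 0.761, -0.001]
contact_force: [-0.3, -0.7, -0.1]
width: 0.0515
gripper_force: 0.0
```

Run:
```python
from h import *
import pickle
s=manip.get_state();C=imaging.calibration("wrist");a=imaging.get_image("wrist")
pickle.dump((s,C),open("w2.pkl","wb"));print(s["clock"],s["position"],s["ee_rot"],s["qd"].round(3))
cv2.imwrite("pics/w2.png",a)
```

```text
2.35 [0.60093061 0.14955653 0.2993416 ] [-2.85441347e-04  6.48569430e-01  7.61154619e-01 -1.12257748e-03] [-0.023 -0.021  0.006 -0.003  0.004  0.   ]
```

View pics/w2.png

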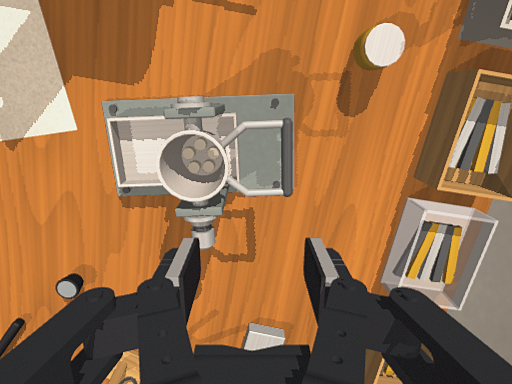

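The picture shows the bar from (288,121) to (288,195), the drum mouth at (195,163) with five stones in it, and the stub end at about (205,246).

Run:
```python
from h import *
import pickle
s,C=pickle.load(open("w2.pkl","rb"));a=cv2.imread("pics/w2.png")
o=lambda u,v,z:onz("wrist",u,v,z,C)
A,B=o(288,120,.105),o(288,196,.105);print("bar",A,B,np.linalg.norm(A-B),(A+B)/2,np.degrees(np.arctan2(-(A-B)[0],(A-B)[1])))
cs=[o(*p,.008)[:2] for p in[(103,101),(294,95),(298,195),(111,198)]]
print([np.linalg.norm(cs[i]-cs[(i+1)%4]).round(4) for i in range(4)],"basecentre",np.mean(cs,0))
e=cs[1]+cs[2]-cs[0]-cs[3];print("yaw",np.degrees(np.arctan2(e[1],e[0])))
for p in[(193,240),(216,240),(204,247)]:print("stub",o(*p,.105))
cv2.imwrite("pics/w2c.png",cv2.resize(a[80:260,90:310],(733,600),interpolation=cv2.INTER_CUBIC))
```

```text
bar [0.6282122  0.20443473 0.105     ] [0.64368936 0.12520699 0.105     ] 0.0807253187454217 [0.63595078 0.16482086 0.105     ] 11.053537924843967
[np.float64(0.2461), np.float64(0.135), np.float64(0.264), np.float64(0.1319)] basecentre [0.53229081 0.14222485]
yaw 10.449859105098648
stub [0.54729799 0.05655942 0.105     ]
stub [0.57307841 0.06070639 0.105     ]
stub [0.56063259 0.04980103 0.105     ]
```

View pics/w2c.png

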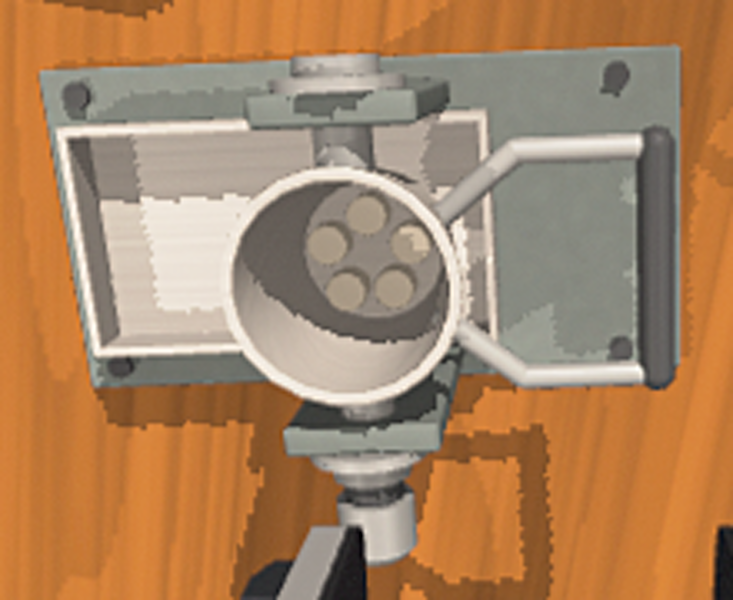

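>>> jog_arm(deltas=[0,0,1.2,35,14,0,0.45,0,0,1.2,35,14,-40,0.45,0,0,1.2,35,14,-80,0.45,0,0,1.2,35,14,-120,0.45,0,0,1.2,35,14,-160,0.45,0,0,1.2,35,14,-185,0.45,0,0,1.2,35,14,-200,0.45,0,0,1.2,35,14,-200,0.45,0,0,1.2,35,14,-200,0.0,0,0,1.2,35,14,-200,0.0,0,0,1.2,35,14,-200,0.0,0,0,1.2,35,14,-200,0.0,0,0,1.2,35,14,-200,0.0,0,0,1.2,35,14,-200,0.0], grip_force=30)

```text
clock: 3.8
position: [0.6354, 0.1635, 0.1019]
ee_rot: [0.001, 0.64, 0.768, -0.001]
contact_force: [-4.4, -5.2, 5.2]
width: 0.0106
gripper_force: 29.5
```

Run:
```python
from h import *
s=manip.get_state();print(s["clock"],s["position"],s["ee_rot"],s["contact_force"],s["width"],s["gripper_force"])
ax=np.radians(10.3);d=np.array([np.cos(ax),np.sin(ax)])
# arc rows relative to now
for th in np.arange(0,2.45,.2).tolist()+[2.42]:
  r=95*(np.cos(th)-1);print(round(th,2),np.round(np.r_[r*d,95*np.sin(th)],1).tolist())
```

```text
3.8 [0.63543141 0.16354094 0.10194745] [ 0.00081258  0.63993173  0.76843078 -0.00092113] [-4.38675771 -5.1837439   5.16566145] 0.010634751068459729 29.5491886138916
0.0 [0.0, 0.0, 0.0]
0.2 [-1.9, -0.3, 18.9]
0.4 [-7.4, -1.3, 37.0]
0.6 [-16.3, -3.0, 53.6]
0.8 [-28.3, -5.2, 68.1]
1.0 [-43.0, -7.8, 79.9]
1.2 [-59.6, -10.8, 88.5]
1.4 [-77.6, -14.1, 93.6]
1.6 [-96.2, -17.5, 95.0]
1.8 [-114.7, -20.8, 92.5]
2.0 [-132.4, -24.1, 86.4]
2.2 [-148.5, -27.0, 76.8]
2.4 [-162.4, -29.5, 64.2]
2.42 [-163.6, -29.7, 62.8]
```

>>> jog_arm(deltas=[0,0,0,-2,0,19,0,0,0,0,-7,-1,37,0,0,0,0,-16,-3,54,0,0,0,0,-28,-5,68,0,0,0,0,-43,-8,80,0,0,0,0,-60,-11,88,0])

```text
clock: 4.4
position: [0.5827, 0.1531, 0.1935]
ee_rot: [0.008, 0.64, 0.768, 0.006]
contact_force: [9.8, -4.4, 8.0]
width: 0.0104
gripper_force: 29.4
```

>>> jog_arm(deltas=[0,0,0,-18,-3,5,0,0,0,0,-37,-6.5,6.5,0,0,0,0,-55,-10,4,0,0,0,0,-73,-13,-2,0,0,0,0,-89,-16,-12,0,0,0,0,-103,-19,-24,0,0,0,0,-105,-19,-27,0,0,0,0,-105,-19,-27,0,0,0,0,-105,-19,-27,0,0,0,0,-105,-19,-27,0,0,0,0,-105,-19,-27,0,0,0,0,-105,-19,-27,0,0,0,0,-105,-19,-27,0])

```text
clock: 5.7
position: [0.4707, 0.1317, 0.163]
ee_rot: [0.003, 0.639, 0.769, -0.002]
contact_force: [-1.8, -11.7, 4.0]
width: 0.0104
gripper_force: 34.0
```

Run:
```python
from h import *
s=manip.get_state();print(s["clock"],s["position"],s["contact_force"])
a=imaging.get_image("scene");b=imaging.get_image("top");w=imaging.get_image("wrist")
for n,i in zip("stw",(a,b,w)):cv2.imwrite(f"pics/dump_{n}.png",i)
c=lambda i,x,y,W,H:cv2.resize(i[y:y+H,x:x+W],(400,300),interpolation=cv2.INTER_CUBIC)
cv2.imwrite("pics/dump.png",np.hstack([c(a,240,205,112,84),c(w,0,0,512,384)]))
p=np.array(s["position"]); o=np.array([.5425,.148,.105]);d=np.array([.984,.179])
r=d@(p[:2]-o[:2]);print(r,p[2]+.005-.105)
```

```text
5.7 [0.47072316 0.13166692 0.16295494] [ -1.79619085 -11.69536367   3.99670588]
-0.07355203529005164 0.06295493590981503
```

View pics/dump.png

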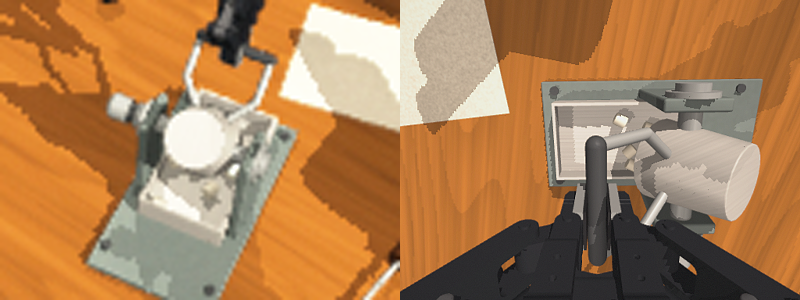

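The drum is at 2.43 rad, and stones are visible in the tray in the wrist crop at (620,120)–(630,155). I'm swinging it back.

>>> jog_arm(deltas=[0,0,0,16,3,16,0,0,0,0,33,6,25,0,0,0,0,50,9,31,0,0,0,0,69,12.5,34,0,0,0,0,87,16,32,0,0,0,0,105,19,27,0,0,0,0,122,22,19,0,0,0,0,137,25,7,0,0,0,0,149,27,-8,0,0,0,0,158,29,-24,0,0,0,0,163,30,-42,0,0,0,0,165,30,-61,0,0,0,0,165,30,-62,0,0,0,0,165,30,-62,0,0,0,0,165,30,-62,0.4,0,0,0,165,30,-62,0.4,0,0,0,165,30,-62,0.4,0,0,0,165,30,-62,0.4])

```text
clock: 7.65
position: [0.6361, 0.165, 0.099]
ee_rot: [0.0, 0.64, 0.768, 0.0]
contact_force: [0.1, 0.6, 0.3]
width: 0.0342
gripper_force: 0.0
```

>>> jog_arm(deltas=[0,0,0,0,0,50,0.45,0,0,0,0,0,100,0.45,0,0,0,0,0,150,0.8,0,0,0,-10,-20,195,1,0,0,0,-50,-55,200,1,0,0,0,-66,-105,200,1,0,0,0,-66,-105,200,1,0,0,0,-66,-105,200,1,0,0,0,-66,-105,200,1])

```text
clock: 8.55
position: [0.5704, 0.0605, 0.2991]
ee_rot: [-0.0, 0.64, 0.768, 0.001]
contact_force: [0.3, 0.0, -0.8]
width: 0.0852
gripper_force: 0.0
```

Run:
```python
from h import *
import pickle
s=manip.get_state();C=imaging.calibration("wrist");a=imaging.get_image("wrist")
pickle.dump((s,C),open("w3.pkl","wb"));print(s["clock"],s["position"],s["ee_rot"],s["qd"].round(3))
cv2.imwrite("pics/w3.png",a)
for P in[(.56,.0516,.105),(.636,.165,.105)]:print(proj("wrist",P,C))
cv2.imwrite("pics/w3c.png",cv2.resize(a[0:210,110:390],(800,600),interpolation=cv2.INTER_CUBIC))
```

```text
8.55 [0.57044782 0.06047944 0.29910024] [-1.85655091e-04  6.40318345e-01  7.68109439e-01  5.21403116e-04] [ 0.016  0.014 -0.007 -0.002  0.002 -0.004]
[241.04265511 174.98883339]
[337.89272365  77.10983915]
```

View pics/w3c.png

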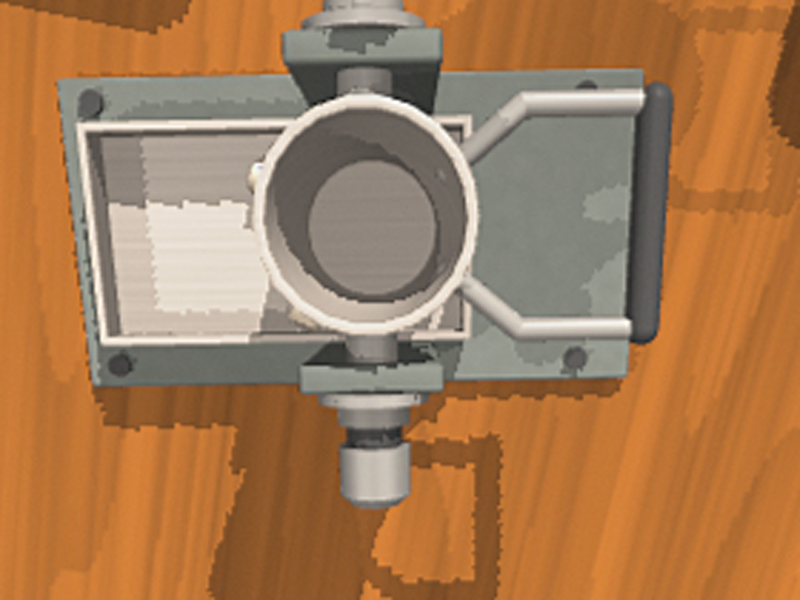

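Run:
```python
from h import *
import pickle
s,C=pickle.load(open("w3.pkl","rb"))
k=800/280
o=lambda u,v,z:onz("wrist",110+(u+.5)/k-.5,(v+.5)/k-.5,z,C)
yaw=np.radians(10.4)
for nm,(u,v,z,yo) in dict(shoulder=(375.5,449,.118,.076),end=(375.5,507,.114,.098),edges=(375.5,475,.105,0)).items():
  p=o(u,v,z);print(nm,p, "origin est",p[:2]-yo*np.array([np.sin(yaw),-np.cos(yaw)]),"groove est",p[:2]-(yo-.072)*np.array([np.sin(yaw),-np.cos(yaw)]))
A,B=o(655,85,.108),o(645,340,.108);m=(A+B)/2;print("bar",A,B,m,np.degrees(np.arctan2(-(A-B)[0],(A-B)[1])))
# base front edge & rear corners z=.008
cs=[o(*p,.008)[:2] for p in[(58,80),(642,69),(627,376),(97,385)]];print(np.round(cs,4))
for i,j in((0,1),(3,2)):
  e=cs[j]-cs[i];print("yaw",np.degrees(np.arctan2(e[1],e[0])),np.linalg.norm(e))
print("edge width",np.linalg.norm(o(341,475,.105)-o(410,475,.105)))
for P in[m,]:
  print("groove from bar", m[:2]-.095*np.array([np.cos(yaw),np.sin(yaw)])+.072*np.array([np.sin(yaw),-np.cos(yaw)]))
```

```text
shoulder [0.55671484 0.0733482  0.118     ] origin est [0.54299538 0.14809964] groove est [0.55599276 0.07728249]
end [0.56033699 0.05162515 0.114     ] origin est [0.54264611 0.14801516] groove est [0.55564349 0.07719801]
edges [0.55838948 0.06129709 0.105     ] origin est [0.55838948 0.06129709] groove est [ 0.57138686 -0.00952006]
bar [0.62547612 0.20510126 0.108     ] [0.64294305 0.12636237 0.108     ] [0.63420959 0.16573182 0.108     ] 12.507590109309538
[[0.398  0.1838]
 [0.64   0.2323]
 [0.6658 0.1069]
 [0.4245 0.0587]]
yaw 11.338523069780418 0.24686603065784923
yaw 11.301758746307957 0.2460895696959307
edge width 0.0254467464944742
groove from bar [0.55376768 0.07776535]
```

The drum is empty and upright. The stub axis is at crop x≈375 and the groove at y≈440. Next, a close look at the pliers.

>>> jog_arm(deltas=[0,0,-30.4,-109,-316,0,1,0,0,-30.4,-109,-316,0,1,0,0,-30.4,-109,-316,0,1,0,0,-30.4,-109,-316,0,1,0,0,-30.4,-109,-316,0,1,0,0,-30.4,-109,-316,0,1,0,0,-30.4,-109,-316,0,1,0,0,-30.4,-109,-316,0,1,0,0,-30.4,-109,-316,0,1,0,0,-30.4,-109,-316,0,1])

```text
clock: 9.6
position: [0.4618, -0.2548, 0.2989]
ee_rot: [-0.001, 0.819, 0.574, 0.0]
contact_force: [0.3, 0.9, 0.6]
width: 0.0856
gripper_force: 0.0
```

Run:
```python
from h import *
import pickle
s=manip.get_state();C=imaging.calibration("wrist");a=imaging.get_image("wrist")
pickle.dump((s,C),open("w4.pkl","wb"));q=s["ee_rot"];print(s["clock"],s["position"],np.degrees(2*np.arctan2(q[2],q[1])-np.pi/2),s["qd"].round(3))
cv2.imwrite("pics/w4.png",a)
print(proj("wrist",(.461,-.256,.21),C))
cv2.imwrite("pics/w4c.png",cv2.resize(a[100:250,160:360],(800,600),interpolation=cv2.INTER_CUBIC))
```

```text
9.6 [ 0.46184764 -0.25480595  0.29893906] -19.916264143258765 [ 0.01  -0.008  0.005 -0.006 -0.001 -0.003]
[251.6478619  201.93246514]
```

View pics/w4c.png

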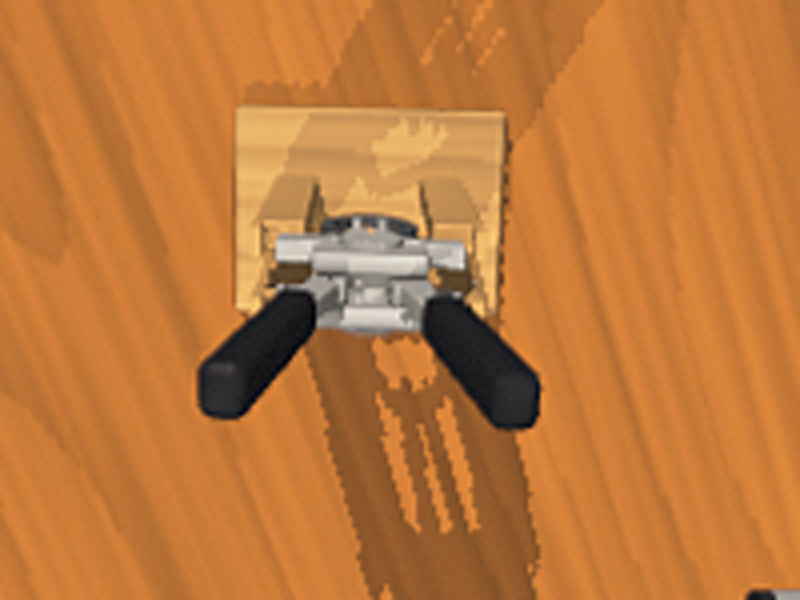

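The handle caps are at crop (222,388) and (517,398), turned about 1.8° from the tool axis. The clip is at (370,225).

Run:
```python
from h import *
import pickle
s,C=pickle.load(open("w4.pkl","rb"))
o=lambda u,v,z:onz("wrist",160+(u+.5)/4-.5,100+(v+.5)/4-.5,z,C)
A,B=o(221,388,.21),o(517,398,.21);print(A,B,(A+B)/2,np.linalg.norm(A-B),np.degrees(np.arctan2((B-A)[1],(B-A)[0])))
A,B=o(237,106,.01),o(505,113,.01);print(A,B,np.linalg.norm(A-B),np.degrees(np.arctan2((B-A)[1],(B-A)[0])))
t=np.radians(-21.3);x=np.array([-np.sin(t),np.cos(t)]);print("stand centre",(A+B)[:2]/2-.035*x)
A,B=o(232,310,.01),o(500,315,.01);print(A,B)
```

```text
[ 0.43700829 -0.24291773  0.21      ] [ 0.48751682 -0.26329527  0.21      ] [ 0.46226256 -0.2531065   0.21      ] 0.05446425961368538 -21.971487310855082
[ 0.43308039 -0.20678985  0.01      ] [ 0.51498032 -0.23890105  0.01      ] 0.08797004283073549 -21.40907589380464
stand centre [ 0.46131656 -0.25545464]
[ 0.40597432 -0.27031527  0.01      ] [ 0.4920532  -0.30342531  0.01      ]
```

>>> jog_arm(deltas=[0,0,-1.6,0,1,0,1,0,0,-1.6,0,1,-30,1,0,0,-1.6,0,1,-60,1,0,0,-1.6,0,1,-90,1,0,0,-1.6,0,1,-115,1,0,0,-1.6,0,1,-128,1,0,0,-1.6,0,1,-128,1,0,0,-1.6,0,1,-128,1], grip_force=60)

```text
clock: 10.45
position: [0.4615, -0.2546, 0.1718]
ee_rot: [0.0, 0.827, 0.562, 0.0]
contact_force: [-0.5, 0.7, 1.0]
width: 0.0852
gripper_force: 0.0
```

>>> jog_arm(deltas=[0,0,0,0,0,0,0,0,0,0,0,0,0,0,0,0,0,0,0,0,0,0,0,0,0,0,0,0,0,0,0,0,0,0,0,0,0,0,0,0,0,0,0,0,0,0,0,0,0,0,0,0,0,0,0,0,0,0,0,0,0,0,0,0,0,0,0,0,0,0])

```text
clock: 11.45
position: [0.4617, -0.2558, 0.1741]
ee_rot: [0.002, 0.827, 0.562, 0.001]
contact_force: [-1.7, 1.3, 11.3]
width: 0.0284
gripper_force: 60.0
```

>>> jog_arm(deltas=[0,0,0,0,0,10,0,0,0,0,0,0,30,0,0,0,0,0,0,60,0,0,0,0,0,0,90,0,0,0,0,0,0,120,0,0,0,0,0,0,130,0,0,0,0,0,0,130,0,0,0,0,0,0,130,0,0,0,0,0,0,130,0])

```text
clock: 12.35
position: [0.4601, -0.2545, 0.2993]
ee_rot: [-0.002, 0.827, 0.562, -0.001]
contact_force: [0.1, 0.0, -2.5]
width: 0.0279
gripper_force: 59.7
```

Run:
```python
from h import *
import pickle
s=manip.get_state();C=imaging.calibration("wrist");a=imaging.get_image("wrist");b=imaging.get_image("scene")
pickle.dump((s,C),open("w5.pkl","wb"));print(s["clock"],s["position"],s["ee_rot"],s["contact_force"],s["width"],s["gripper_force"])
cv2.imwrite("pics/w5.png",a);cv2.imwrite("pics/s5.png",b)
g=s["position"]-np.array([0,0,.132]);print(proj("wrist",g,C),proj("scene",g))
u,v=map(int,proj("scene",g))
cv2.imwrite("pics/w5c.png",np.hstack([cv2.resize(a[90:390,100:400],(500,500)),cv2.resize(b[v-70:v+30,u-30:u+30],(300,500),interpolation=cv2.INTER_CUBIC)]))
```

```text
12.35 [ 0.46009848 -0.25451414  0.29932985] [-1.81651107e-03  8.27185181e-01  5.61926154e-01 -6.11313476e-04] [ 0.07994957  0.02470522 -2.50926244] 0.027869114878645466 59.67099666595459
[252.58367496 184.33897411] [223.73530331 169.9020845 ]
```

View pics/w5c.png

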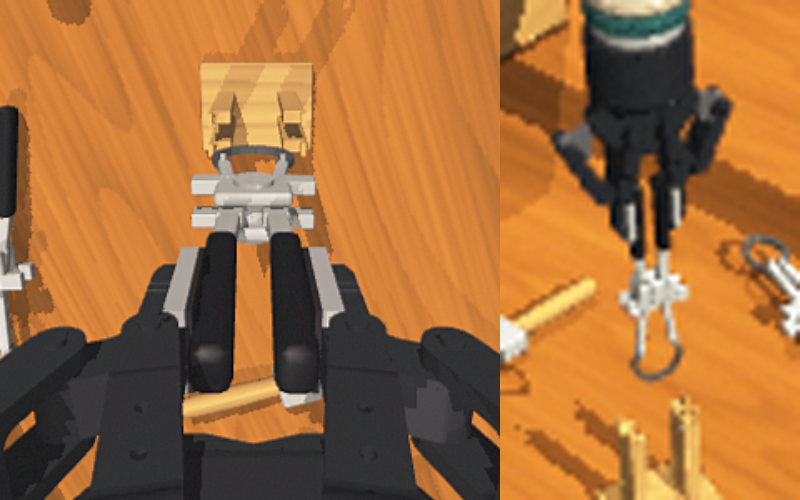

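The pliers are lifted with the clip spread. The ring is at wrist px (252,183), as predicted to about 1 px. I'm moving to the pre-approach pose in front of the stub.

>>> jog_arm(deltas=[0,0,3,9,22,0,0,0,0,7,22,57,0,0,0,0,11,36,94,0,0,0,0,15,50,130,0,0,0,0,19,64,166,0,0,0,0,23,78,202,0,0,0,0,27,90,235,0,0,0,0,30,100,260,0,0,0,0,32,106,274,0,0,0,0,32,106,274,-15,0,0,0,32,106,274,-35,0,0,0,32,106,274,-52,0,0,0,32,106,274,-61,0,0,0,32,106,274,-61,0,0,0,32,106,274,-61,0,0,0,32,106,274,-61,0])

```text
clock: 14.05
position: [0.5676, 0.0186, 0.2413]
ee_rot: [0.001, 0.64, 0.768, 0.001]
contact_force: [-0.1, -0.5, -2.5]
width: 0.0286
gripper_force: 59.7
```

Run:
```python
from h import *
import pickle
s=manip.get_state();C=imaging.calibration("wrist");a=imaging.get_image("wrist");b=imaging.get_image("scene")
pickle.dump((s,C,imaging.calibration("scene")),open("w6.pkl","wb"));q=s["ee_rot"];print(s["clock"],s["position"],q,np.degrees(2*np.arctan2(q[2],q[1])-np.pi/2),s["width"],s["gripper_force"])
cv2.imwrite("pics/w6.png",a);cv2.imwrite("pics/s6.png",b)
g=s["position"]-np.array([0,0,.134]);G=(.5556,.0773,.105);E_=(.5602,.0516,.105)
for P in(g,G,E_):print(proj("wrist",P,C),proj("scene",P))
u,v=map(int,proj("scene",G))
L=cv2.resize(a[80:280,150:350],(500,500),interpolation=cv2.INTER_CUBIC)
cv2.imwrite("pics/w6c.png",np.hstack([L,cv2.resize(b[v-70:v+30,u-40:u+20],(300,500),interpolation=cv2.INTER_CUBIC)]));print(u,v)
```

```text
14.05 [0.56759083 0.01859482 0.24133932] [8.72510098e-04 6.40341093e-01 7.68089985e-01 5.47066191e-04] 10.365432075215278 0.028569284739377948 59.69421565532684
[252.20829099 183.75180134] [261.81517719 229.91527758]
[250.70925174 113.06592545] [277.20259086 236.43782688]
[250.63238157 144.69483184] [270.51290214 233.63717301]
277 236
```

View pics/w6c.png

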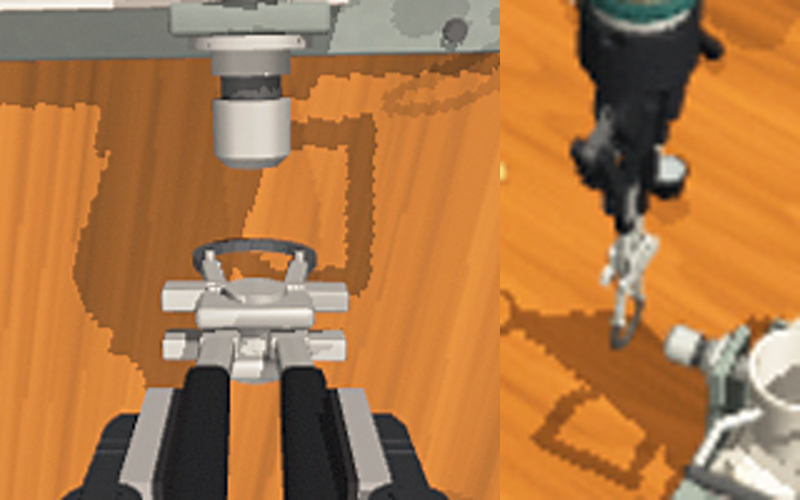

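The wrist crop shows the stub axis at x≈252 (edges 214–290) and the clip centre at x≈255 (ring edges 194–316, bottom arc at y≈238). Both match the predictions.

Run:
```python
from h import *
import pickle
s,C,S=pickle.load(open("w6.pkl","rb"))
c=lambda P:np.round((proj("wrist",P,C)-[150,80])*2.5+.75,1)
g=s["position"]-np.array([0,0,.134]);t=np.radians(10.4);d=np.array([np.cos(t),np.sin(t),0]);n=np.array([-np.sin(t),np.cos(t),0])
for R in(.0205,.0215):
  print("bottom near/far",c(g-[0,0,R]+.002*n),c(g-[0,0,R]-.002*n),"left/right",c(g-R*d),c(g+R*d))
print("plate under",c(g+[0,0,.058]))
a=cv2.imread("pics/w6.png")
# columns profile at stub & groove & ring rows
k=a[80:280,150:350].astype(int)
print("col51 gray",k[88:112,51].sum(1)//3); 
for y in(26,36,50,56):print(80+y,(k[y,38:122]).tolist()[::1] if 0 else (k[y,14:76,0]).tolist())
# groove-to-clip vector in machine axes
G=np.array([.5556,.0773,.105]);v=G-g;print("move along d,n,z (mm)",1e3*v@d,1e3*v@n,1e3*v[2])
print("per 1mm lateral px at clip", (c(g+.001*d)-c(g)))
Gc=c(G+[0,0,.010]);print("groove top pred",Gc,"shoulders",c(G+[0,0,.010]+.004*n),c(G+[0,0,.013]-.004*n),"end",c(G+[0,0,.009]-.026*n))
```

```text
bottom near/far [256.  240.2] [256.  250.5] left/right [197.6 260.2] [314.9 260. ]
bottom near/far [256.  239.5] [256.  249.8] left/right [194.8 260.2] [317.8 260. ]
plate under [257.2 316.2]
col51 gray [100 103 103 104 104 101 101 101 103 101 101 100 100 100 102  97 100  96
  98  96  97  97  98  96]
106 [45, 45, 46, 49, 47, 50, 46, 46, 42, 44, 44, 43, 43, 44, 50, 48, 44, 42, 45, 46, 43, 42, 46, 40, 43, 44, 43, 45, 46, 43, 44, 43, 44, 45, 43, 44, 43, 44, 46, 43, 48, 47, 42, 43, 48, 49, 51, 47, 44, 43, 46, 44, 43, 46, 45, 46, 50, 46, 49, 48, 43, 48]
116 [46, 44, 47, 47, 50, 47, 43, 46, 44, 44, 44, 45, 45, 46, 46, 46, 43, 45, 46, 48, 41, 46, 42, 41, 41, 44, 48, 46, 48, 45, 45, 43, 43, 44, 42, 47, 45, 43, 45, 47, 48, 45, 48, 48, 48, 42, 45, 44, 43, 44, 44, 46, 44, 51, 47, 50, 48, 50, 47, 45, 47, 44]
130 [63, 61, 60, 60, 59, 61, 59, 54, 57, 59, 59, 66, 60, 60, 58, 58, 54, 58, 59, 58, 57, 51, 58, 61, 59, 45, 45, 44, 43, 44, 43, 45, 47, 44, 45, 49, 49, 48, 47, 49, 49, 48, 51, 47, 48, 43, 43, 46, 45, 48, 50, 48, 51, 50, 49, 47, 48, 51, 48, 44, 46, 46]
136 [64, 60, 59, 59, 59, 59, 58, 58, 56, 60, 60, 65, 59, 60, 58, 59, 61, 60, 58, 58, 54, 57, 57, 61, 47, 45, 43, 46, 44, 47, 45, 45, 45, 44, 46, 47, 47, 50, 45, 47, 47, 49, 48, 47, 43, 44, 42, 46, 44, 49, 47, 50, 50, 48, 49, 47, 49, 47, 43, 48, 44, 46]
move along d,n,z (mm) -1.1964299691690405 59.90531101555886 -2.3393238250894317
per 1mm lateral px at clip [2.8 0. ]
groove top pred [252.5  85.2] shoulders [252.5  72.2] [252.5  98.7] end [252.7 166.3]
```

>>> jog_arm(deltas=[0,0,0,-1,0,-2.3,0,0,0,0,-2.5,8,-2.3,0,0,0,0,-4,16,-2.3,0,0,0,0,-5.4,24,-2.3,0,0,0,0,-6.5,30,-2.3,0,0,0,0,-6.5,30,-2.3,0,0,0,0,-6.5,30,-2.3,0,0,0,0,-6.5,30,-2.3,0])

```text
clock: 14.95
position: [0.5605, 0.0488, 0.238]
ee_rot: [0.0, 0.64, 0.768, -0.0]
contact_force: [0.2, 0.3, -2.4]
width: 0.028
gripper_force: 59.7
```

Run:
```python
from h import *
import pickle
s=manip.get_state();C=imaging.calibration("wrist");a=imaging.get_image("wrist");b=imaging.get_image("scene")
pickle.dump((s,C),open("w7.pkl","wb"));print(s["clock"],s["position"],s["contact_force"],s["moment"],s["width"])
cv2.imwrite("pics/w7.png",a);cv2.imwrite("pics/s7.png",b)
g=s["position"]-np.array([0,0,.134]);G=np.array([.5556,.0773,.105]);t=np.radians(10.4);d=np.array([np.cos(t),np.sin(t),0]);n=np.array([-np.sin(t),np.cos(t),0])
v=G-g;print(1e3*v@d,1e3*v@n,1e3*v[2])
cv2.imwrite("pics/w7c.png",cv2.resize(a[90:230,160:340],(771,600),interpolation=cv2.INTER_CUBIC))
c=lambda P:np.round((proj("wrist",P,C)-[160,90])*4.286+1.6,1)
print("clip",c(g),c(g-.021*d),c(g+.021*d),"bottom",c(g-[0,0,.021]+.002*n),"stub end",c(G-.026*n+[0,0,.009]),"edges",c(G-.015*n-.013*d),c(G-.015*n+.013*d))
```

```text
14.95 [0.56052035 0.04876268 0.23803437] [ 0.24556853  0.34608712 -2.35959706] [ 0.03365858 -0.00744859 -0.00412286] 0.027998891879862098
0.3120188379840646 28.956709802772664 0.9656320089801856
clip [398.1 403.6] [295.1 403.7] [501.1 403.5] bottom [397.8 368.8] stub end [399.9 402.8] edges [334.8 337.8] [464.6 337.7]
```

View pics/w7c.png

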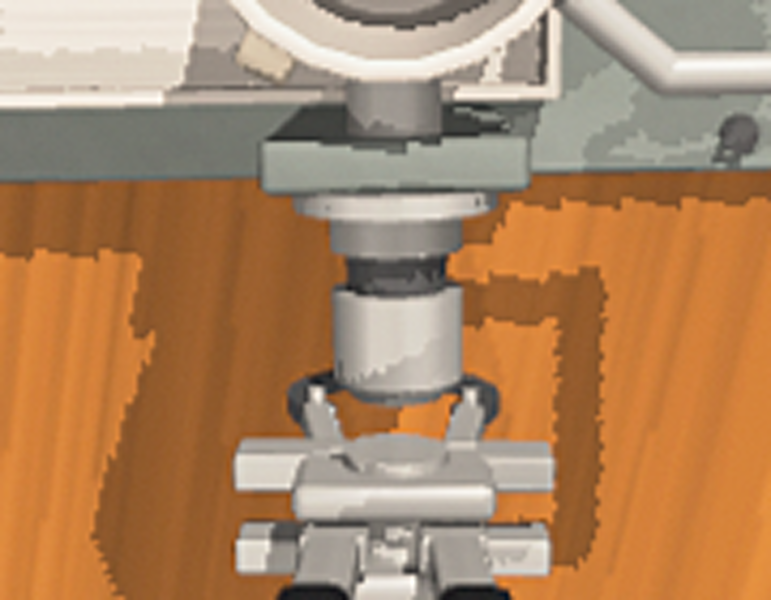

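The clip ring (289–499, centre 394) is centred on the stub (333–463, centre 398) to under 1 mm. I'm advancing to the groove.

>>> jog_arm(deltas=[0,0,0,0.6,0,1,0,0,0,0,-0.4,6,1,0,0,0,0,-1.5,12,1,0,0,0,0,-2.6,18,1,0,0,0,0,-3.7,24,1,0,0,0,0,-4.6,28.6,1,0,0,0,0,-4.6,28.6,1,0,0,0,0,-4.6,28.6,1,0,0,0,0,-4.6,28.6,1,0,0,0,0,-4.6,28.6,1,0])

```text
clock: 16.05
position: [0.5559, 0.0773, 0.239]
ee_rot: [0.0, 0.64, 0.768, 0.0]
contact_force: [-0.1, -0.1, -2.0]
width: 0.0281
gripper_force: 59.7
```

Run:
```python
from h import *
import pickle
s=manip.get_state();C=imaging.calibration("wrist");a=imaging.get_image("wrist");b=imaging.get_image("scene")
print(s["clock"],s["position"],s["contact_force"],s["moment"],s["width"])
g=s["position"]-np.array([0,0,.134]);G=np.array([.5556,.0773,.105]);t=np.radians(10.4);d=np.array([np.cos(t),np.sin(t),0]);n=np.array([-np.sin(t),np.cos(t),0])
v=G-g;print(1e3*v@d,1e3*v@n,1e3*v[2])
u0,v0=map(int,proj("scene",G))
cv2.imwrite("pics/w8.png",a);cv2.imwrite("pics/s8.png",b)
cv2.imwrite("pics/w8c.png",np.hstack([cv2.resize(a[90:230,180:320],(500,500),interpolation=cv2.INTER_CUBIC),cv2.resize(b[v0-30:v0+20,u0-15:u0+15],(300,500),interpolation=cv2.INTER_CUBIC)]))
c=lambda P:np.round((proj("wrist",P,C)-[180,90])*3.571+1.3,1)
print("clip",c(g),c(g-.021*d),c(g+.021*d),"stub end",c(G-.026*n+[0,0,.009]),"shoulders",c(G+[0,0,.013]+.004*n),c(G+[0,0,.013]-.004*n))
```

```text
16.05 [0.55592646 0.07727244 0.23903949] [-0.08438494 -0.08841443 -1.99000211] [ 0.00449098 -0.01616261 -0.05331877] 0.028055921794267545
-0.3161189039530108 0.08603710726600858 -0.03949207349145112
clip [260.4 336.4] [174.6 336.5] [346.2 336.3] stub end [259.2 448.6] shoulders [259.2 334.5] [259.3 367.3]
```

View pics/w8c.png

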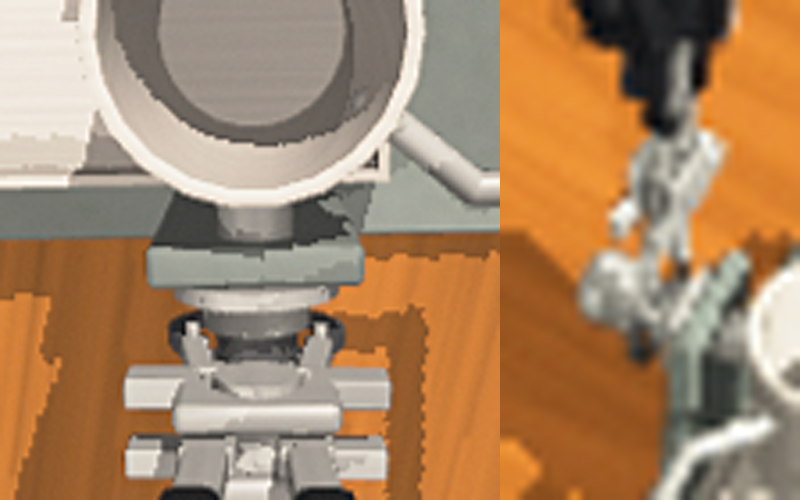

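The ring (169–344, centre 256.5) surrounds the groove and collar (202–313, centre 257.5), so it is centred. One hold to check for contact and settling.

>>> jog_arm(deltas=[0,0,0,0,0,0,0,0,0,0,0,0,0,0,0,0,0,0,0,0,0,0,0,0,0,0,0,0,0,0,0,0,0,0,0])

```text
clock: 16.65
position: [0.5558, 0.0775, 0.239]
ee_rot: [0.0, 0.64, 0.768, 0.0]
contact_force: [0.2, 0.3, -1.9]
width: 0.0282
gripper_force: 59.7
```

Run:
```python
from h import *
f=[]
for i in range(6):
  s=manip.get_state();f.append(np.r_[s["contact_force"],s["moment"]]);imaging.get_image("scene")
print(np.mean(f,0).round(3),np.std(f,0).round(3),s["position"],s["clock"])
g=s["position"]-np.array([0,0,.134]);u0,v0=map(int,proj("scene",(.5556,.0773,.105)))
print((proj("scene",g-[0,0,.021])-[u0-15,v0-30])*10+[500,0],(proj("scene",(.5602,.0516,.105))-[u0-15,v0-30])*10+[500,0])
```

```text
[ 0.377 -0.209 -1.973  0.003  0.003  0.007] [0.247 0.455 0.468 0.02  0.02  0.051] [0.55582991 0.07749662 0.23904779] 16.9
[648.74127674 342.92192566] [585.1290214 276.3717301]
```

```bash
python3 -c "
from rig import manip
print(manip.sign_off())"
```

```text
the job is handed in; nothing more can be done
None
```

I handed the job in at 16.9 s; no verdict came back. The drum is empty and upright. The pliers are held upright, with the spread clip centred on the groove to about 1 mm and no contact force measured. I saw stones in the tray but could not count all five, because the drum hid some of them.

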